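# Click a printed fitting onto the leaning scan spindle

### The job

Mount the white printed fitting for scanning: lift it, tilt it to suit the leaning spindle of the scan stand and push its square socket onto the square drive until the spring ball clicks in and the socket's rim is fully home on the collar. Do not force or hammer it, then let go and leave it there; leave the orange fitting and the other things on the bench as they are.

Things in the scene. Friction and masses are not known exactly. Their poses are not given: they have to be found in the camera images.
- fitting_grip (a point): Centre line of the thing to mount, 72 mm above its open rim: a white printed fitting on a square aluminium socket, upright on the bench, 110 mm tall, about 0.4 kg. Grip it here by the white block's flats, 38 x 38 mm, 48 to 92 mm above the rim. Above: round flange 39 mm across to 96 mm, threaded neck 26 mm across to 110 mm. z: up through the neck; x and y: square to the flats.
- fitting_rim (a point): Middle of the white fitting's open lower rim, axes as fitting_grip. The aluminium socket is 44 x 44 mm outside, 48 mm tall, with a square bore 23.5 mm wide and 48 mm deep, its walls parallel to the flats. Each bore wall has a dimple centred 20 mm above the rim, so any of the four quarter turns fits.
- decoy_grip (a point): The same point (72 mm above the rim) of a second fitting of the same shape and size but orange: leave it standing where it is. The white and the orange one may stand in either place.
- stand: Scan stand, fixed to the bench: a black disc, 160 mm across and 16 mm tall, with a yoke that holds a grey housing (64 mm across), whose spindle leans 30 degrees from vertical towards the disc's own -x side. Origin under the disc's centre.
- spindle_home (a point): Centre of the spindle's round dark collar (60 mm across), 130 mm above the bench over the disc's centre: the socket's rim must end up here, with fitting_grip then 72 mm out along z. z: the spindle's axis, up out of the housing, leaning 30 degrees roughly towards the robot. x and y belong to the fixed housing and do NOT tell how the square drive is turned.
- drive_tip (a point): Middle of the flat end of the steel square drive, 40 mm out from spindle_home on its z (axes as there). The drive is 22 x 22 mm, its last 6 mm taper to 18 x 18 mm. It stands turned at any angle, not reported, and turns stiffly (0.12 N m): look, or press lightly at several angles within a quarter turn; within about 10 degrees of square the socket drops over the taper.
- detent (a point): On the spindle's axis, 20 mm out from spindle_home: the height of the brass spring ball that stands 3.5 mm out of one face of the drive. The socket's rim meets it about 26 mm above the collar; pushing over it takes some 10 to 20 N along the axis, then it clicks into the dimple and the rim comes to rest on the collar.
- jar: Amber jar with a blue lid, 64 mm across, 100 mm tall; origin under its centre. Bystander.
- scanner: Handheld scanner lying flat: grey body 150 mm long with two dark round lenses and a black grip, 50 mm tall; origin under the body's centre. Bystander.
- spool: Filament spool lying flat, red with black flanges, 150 mm across, 58 mm tall; origin under its centre. Bystander.
- caliper: Steel caliper lying flat, 200 mm long along its x axis, 14 mm tall; origin under the middle of its beam. Bystander.
- scraper: Spatula-like print scraper with a blue handle, lying flat, 200 mm long; bystander.
- bracket: White printed L bracket, 60 x 50 mm foot, 58 mm tall; origin under its foot. Bystander.
Mind the look-alikes: they are no part of the job. What is shaped like the part that bears fitting_grip but red is not meant.

How it is judged:
By the outcome, as a careful person would: the job done as asked, in the order asked, and still so for the second after the job is handed in, with the robot touching nothing.
It also fails if it takes over 61 s, if anything falls off the work surface, if the arm or the gripper's body presses on something with over 40 N, if the wrist force passes 120 N, or if a joint passes its speed limit or range.

### The arm

A 6-joint arm with a two-finger parallel gripper is mounted at the origin on the work surface. World frame = base frame: x ahead of the robot, y to its left, z up, the work surface at z = 0. Lengths are in m, angles in rad, forces in N, time in s.
With the tool pointing down it reaches from about 0.275 to 0.725 m from the base axis. Payload 15.9 kg.
Tool frame: the origin (TCP) lies between the finger pads; the fingertips stand 17 mm ahead of it and the grasp point (between the pads) lies 2 mm behind it; z points along the fingers, y is the line along which they close (so a half turn about z gives the same grasp; the last joint's range is limited). The gripper opens to 85 mm and grips with 20 to 120 N. Pads are 22 mm wide; open, the fingers measure 114 mm over their backs; the gripper's body (76 mm by 85 mm) begins 54 mm behind the grasp point. The pads swing forward as they close: fully open they stand 13 mm farther back than shut.
Start: joints at [-1.293, 0.213, -0.034, 1.323, 0, 1.571], TCP at [0.137, -0.481, 0.248] pointing down, gripper open.
Joint ranges: [-2.98, 2.98], [-0.74, 1.72], [-1.14, 1.35], [-2.1, 2.04], [-1.57, 1.44], [-3.14, 3.14]. Speed limits (rad/s): [1.89, 1.89, 2.39, 2.57, 3.14, 3.14].

### API

Orientations are given as [roll, pitch, yaw] about the fixed x, y, z axes, in that order (R = Rz(yaw) Ry(pitch) Rx(roll)).
In Python, from bench import * gives the robot as it stands.
- The arm moves only by the shell command python3 -m jog 'ROWS'. ROWS is JSON, a list of rows, each a list of 7 numbers: the finger opening in m, from 0 to 0.0854, then the shift along the tool's x, y, z in m, then the turn, a rotation vector about the tool's x, y, z in degrees. A call has 1 to 12 rows; each row is the pose to reach, as a shift and turn from the pose commanded when the call began, along the tool's axes at that moment; what a row does not reach only later rows make up. A row lasts 1/10 s, in which the tool goes at most 50 mm and 8.59 degrees, less where a joint would pass 70% of its speed; a pose out of reach is approached as far as the arm can. A call with a gripper value outside its range is refused whole. The fingers move at their own pace and stop on an object; the grip force is fixed at half the most. Time passes only in rows, so rows that repeat a pose let the fingers close. It gives the time, the measured TCP pose, the force, the opening and the grip force at its end, in the units of the state.
- get_obs(): the state, without advancing time (a new reading comes with each control period).
- grab_frame(name): name is "scene" or "top" or "wrist"; returns a dict with "img" (420x560x3 uint8, red, green, blue), "z_map" (420x560 float32, m along the optical axis (not along the pixel's ray), 0 where there is no reading), "fx", "fy", "cx", "cy" (pixels), "pose" (4x4, takes a point from camera to world coordinates). Camera axes: x right, y down, z forward; pixel columns grow to the right and rows downward; lengths in m; the calibration is good to about 2 mm. A picture is of the moment at which its call begins.
- finish_job(): hands the job in; it is judged then, once.
The state is a dict: "time": time; "joint_pos": joint angles; "joint_velocities": joint speeds; "joint_torque": joint torques, N m; "tool_pos": TCP position; "tool_rot": TCP orientation; "wrist_force": force on the tool from outside, world axes, zero at the start; "ft_torque": the same for the moment, N m; "opening": opening from 0.0 (shut) to 1.0 (fully open); "grasp_force": force on a finger pad.
Only numpy, scipy, OpenCV 4.12 (cv2) and the standard library are available. Lean on these libraries where they do the work, as an engineer would, in place of code of your own. Each camera call takes 0.05 s, during which the arm holds its last target. There are 200 camera calls.

## Working session

There is one attempt and no reset: what is moved stays moved. The work goes in short steps, Python scripts to look and compute and a shell command to move; the robot and the scene stay as the last step left them, time stands still between calls to the robot, and variables do not carry over. Pictures are saved under pics/ and viewed, at most 10 in all, crops included, and the job is handed in when it is done.

```bash
mkdir -p pics; ls; python3 - <<'E'
from bench import *
import cv2,numpy as np
o=get_obs();print({k:np.round(v,3).tolist() for k,v in o.items()})
for n in("scene","top"):
    f=grab_frame(n);cv2.imwrite(f"pics/{n}0.png",f["img"][:,:,::-1]);np.savez(f"{n}0.npz",**f)
    print(n,f["fx"],f["cx"],f["cy"],np.round(f["pose"],3).tolist())
E
```

```text
pics
{'time': 0.0, 'joint_pos': [-1.293, 0.213, -0.035, 1.324, 0.0, 1.571], 'joint_velocities': [0.001, -0.0, -0.001, 0.0, -0.001, 0.001], 'joint_torque': [-0.001, -68.616, 48.711, 0.018, -0.0, -0.0], 'tool_pos': [0.137, -0.481, 0.248], 'tool_rot': [-3.14, -0.0, 0.278], 'wrist_force': [-0.429, -0.22, 0.494], 'ft_torque': [0.006, -0.0, 0.016], 'grasp_force': 0.0, 'opening': 1.0}
scene 475.23717870838436 276.54481001064016 208.1907554895717 [[0.732, 0.35, -0.585, 1.198], [0.682, -0.377, 0.627, -0.587], [-0.002, -0.858, -0.514, 0.694], [0.0, 0.0, 0.0, 1.0]]
top 489.7294940153723 276.6844921113833 206.29532878484218 [[-0.021, -0.983, 0.18, 0.386], [-1.0, 0.024, 0.012, 0.056], [-0.016, -0.18, -0.984, 1.045], [0.0, 0.0, 0.0, 1.0]]
```

View pics/scene0.png

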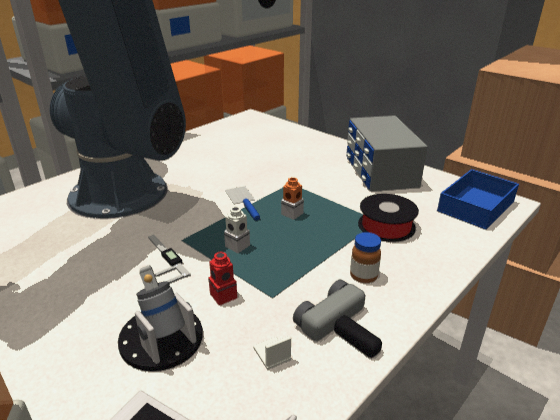

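View pics/top0.png

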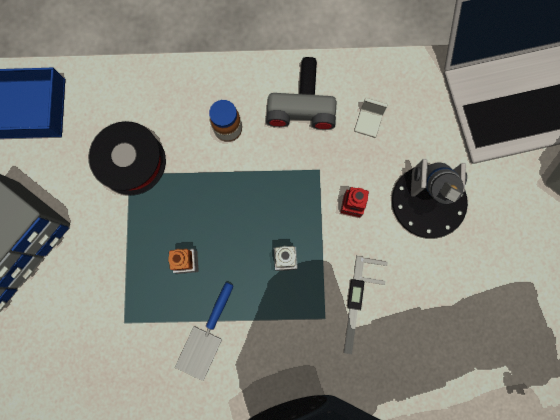

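Candidates for the white fitting:
- White printed fitting on an aluminium socket: scene (237,230), top (285,257). This is the one to mount.
- Orange decoy: scene (292,197), top (181,260).
- Red look-alike: scene (222,278), top (355,200).
- White L bracket: scene (275,350), top (370,118).

The stand is at top (430,200), with its drive near (452,193). Next I'll check the choice in one close crop and measure.

```bash
cat > h.py <<'E'
import numpy as np,cv2
from bench import *
from scipy.spatial.transform import Rotation as Ro
def cloud(f):
    z=f["z_map"];v,u=np.mgrid[:z.shape[0],:z.shape[1]]
    c=np.stack([(u-f["cx"])/f["fx"]*z,(v-f["cy"])/f["fy"]*z,z],-1)
    P=f["pose"];w=c@P[:3,:3].T+P[:3,3];w[z==0]=np.nan;return w
def ray(f,u,v,h):
    P=f["pose"];d=P[:3,:3]@np.array([(u-f["cx"])/f["fx"],(v-f["cy"])/f["fy"],1.]);return P[:3,3]+d*(h-P[2,3])/d[2]
def proj(f,p):
    P=f["pose"];c=P[:3,:3].T@(np.asarray(p)-P[:3,3]);return np.round([f["fx"]*c[0]/c[2]+f["cx"],f["fy"]*c[1]/c[2]+f["cy"]],1)
E
python3 - <<'E'
from h import *
t=dict(np.load("top0.npz"));s=dict(np.load("scene0.npz"))
wt=cloud(t);ws=cloud(s)
print("white xy by ray neck top",ray(t,285,255,.11))
for n,w,(a,b,c,d) in(("top",wt,(235,280,265,305)),("scene",ws,(200,255,220,255))):
    q=w[a:b,c:d].reshape(-1,3);
    for lo,hi in((.1,.12),(.055,.09),(.005,.05)):
        k=q[(q[:,2]>lo)&(q[:,2]<hi)];print(n,lo,len(k),k.mean(0).round(4),np.round(k.min(0),3),np.round(k.max(0),3),[np.round(x,3) for x in cv2.minAreaRect((k[:,:2]*1000).astype(np.float32))])
# disc
dark=(t["img"].max(2)<60)
m=dark&(np.abs(wt[...,2]-.016)<.008);m[:, :380]=0;m[:140]=0;m[245:]=0;m[:,480:]=0
pts=np.argwhere(m)[:,::-1].astype(np.float32);h=cv2.convexHull(pts)[:,0]
g=np.array([ray(t,*p,.016)[:2] for p in h])*1000
print("disc",cv2.minEnclosingCircle(g.astype(np.float32)),cv2.fitEllipse(g.astype(np.float32)))
c=[cv2.resize(t["img"][155:245,380:480],(400,360),interpolation=2),cv2.resize(s["img"][255:365,100:222],(400,360),interpolation=2)]
c2=[cv2.resize(t["img"][225:285,255:315],(240,240),interpolation=2),cv2.resize(s["img"][200:260,205:265],(240,240),interpolation=2)]
im=np.vstack([np.hstack(c),np.pad(np.hstack(c2),((0,0),(0,320),(0,0)))])
cv2.imwrite("pics/crop1.png",im[:,:,::-1])
E
```

```text
white xy by ray neck top [0.46255677 0.05394404 0.11      ]
top 0.1 150 [0.4617 0.0544 0.1099] [0.449 0.042 0.1  ] [0.475 0.067 0.114] [array([462.168,  54.467]), array([24.245, 25.6  ]), np.float64(43.118)]
top 0.055 57 [0.4546 0.0554 0.0826] [0.442 0.035 0.058] [0.481 0.074 0.09 ] [array([461.509,  54.607]), array([38.639, 38.492]), np.float64(2.463)]
top 0.005 151 [0.4588 0.0541 0.0281] [0.421 0.013 0.005] [0.514 0.097 0.05 ] [array([467.327,  54.863]), array([82.799, 92.997]), np.float64(88.752)]
scene 0.1 96 [0.4824 0.032  0.1084] [ 0.45  -0.089  0.1  ] [0.581 0.068 0.113] [array([514.935, -13.546]), array([ 24.071, 192.911]), np.float64(36.918)]
scene 0.055 265 [0.4738 0.0461 0.073 ] [0.445 0.034 0.055] [0.486 0.076 0.09 ] [array([473.311,  46.378]), array([50.8  , 31.796]), np.float64(48.21)]
scene 0.005 545 [0.4495 0.0796 0.0257] [0.267 0.029 0.005] [0.5   0.218 0.05 ] [array([396.425, 122.384]), array([ 93.05 , 260.664]), np.float64(49.712)]
disc ((614.7762451171875, -288.35845947265625), 128.3682098388672) ((609.59130859375, -282.6850891113281), (163.7826690673828, 252.814453125), 47.81893539428711)
```

View pics/crop1.png

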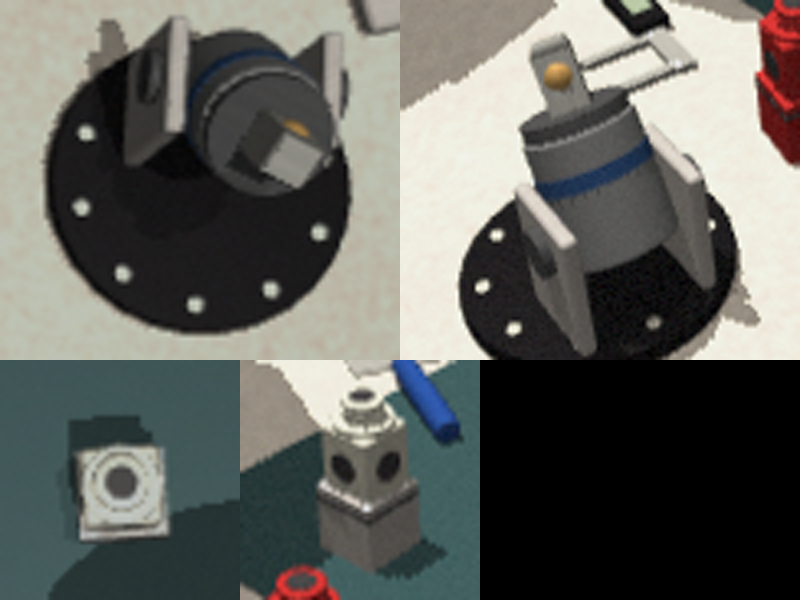

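The crop confirms the white fitting: white printed block on an aluminium socket, top px (285,257). It also shows the drive end face at about top px (453,195), with the ball on the face towards top px (454,187). Next I'll fit the collar and the drive from depth.

```bash
python3 - <<'E'
from h import *
t=dict(np.load("top0.npz"));s=dict(np.load("scene0.npz"))
wt=cloud(t);ws=cloud(s)
c0=ray(t,429.4,200.2,.016);print("disc c",c0)
home=np.r_[c0[:2],.13]
# collar: points in both clouds near home
q=wt[155:245,400:480].reshape(-1,3);q=q[np.linalg.norm(q-home,axis=1)<.035]
n=np.array([-.4,-.3,.866]);n/=np.linalg.norm(n)
p0=home
for i in range(8):
    k=q[np.abs((q-p0)@n)<(.008 if i<3 else .004)]
    p0=k.mean(0);n=np.linalg.svd(k-p0)[2][2];n*=np.sign(n[2])
print("collar n",n,"tilt",np.degrees(np.arccos(n[2])),"az",np.degrees(np.arctan2(n[1],n[0])),len(k),"offset of home from plane",(home-p0)@n)
az=np.arctan2(n[1],n[0]);zs=np.array([.5*np.cos(az),.5*np.sin(az),np.sqrt(.75)])
X=np.cross([0,0,1],zs);X/=np.linalg.norm(X);Y=np.cross(zs,X)
kk=(k-home)@np.c_[X,Y]*1000;print("collar circ",cv2.minEnclosingCircle(kk.astype(np.float32)))
for nm,w in(("top",wt),("scene",ws)):
    d=(w-home);a=d@zs;r=np.linalg.norm(d-a[...,None]*zs,axis=-1)
    m=(r<.02)&(a>.008)&(a<.045);e=d[m]
    uv=e@np.c_[X,Y]*1000;al=a[m]*1000
    print(nm,len(e),"max axial",np.percentile(al,98))
    tip=uv[al>36];print(" tip",len(tip),tip.mean(0),cv2.minAreaRect(tip.astype(np.float32)))
    si=uv[(al<33)];print(" side",cv2.minAreaRect(si.astype(np.float32)))
print("X",X,"Y",Y,"zs",zs)
E
```

```text
disc c [ 0.57978824 -0.25649774  0.016     ]
collar n [-0.4875612   0.06789353  0.87044503] tilt 29.489604200337055 az 172.0724669870819 520 offset of home from plane -0.00011128681582384367
collar circ ((0.3046245574951172, -0.007159233093261719), 30.374820709228516)
top 233 max axial 42.789104172036666
 tip 127 [-0.30471516  0.87352531] ((-0.329801082611084, 0.4647979736328125), (21.08892059326172, 20.80735969543457), 70.21780395507812)
 side ((-3.9410343170166016, 6.448117256164551), (29.066085815429688, 14.699840545654297), 29.40496826171875)
scene 257 max axial 39.535987406965354
 tip 41 [1.0084104  5.89410707] ((-1.3556404113769531, 1.3626346588134766), (24.806194305419922, 19.002893447875977), 61.71137237548828)
 side ((-2.203507423400879, 8.552621841430664), (29.951555252075195, 17.769119262695312), 16.46266746520996)
X [-0.13792051 -0.9904433   0.        ] Y [ 0.85774906 -0.11944267  0.5       ] zs [-0.49522165  0.06896026  0.8660254 ]
```

```bash
cat >> h.py <<'E'
def go(p,R):
    o=get_obs();R0=Ro.from_euler("xyz",o["tool_rot"]);d=R0.inv().apply(np.asarray(p)-o["tool_pos"]);r=(R0.inv()*R).as_rotvec(degrees=True)
    print("t",round(o["time"],2),"shift mm",(d*1000).round(1),"turn",r.round(2))
E
python3 -m jog '[[0.085,0.4595,-0.4258,0.01,0,0,13.4],[0.085,0.4595,-0.4258,0.01,0,0,13.4],[0.085,0.4595,-0.4258,0.01,0,0,13.4],[0.085,0.4595,-0.4258,0.01,0,0,13.4],[0.085,0.4595,-0.4258,0.01,0,0,13.4],[0.085,0.4595,-0.4258,0.01,0,0,13.4],[0.085,0.4595,-0.4258,0.01,0,0,13.4],[0.085,0.4595,-0.4258,0.01,0,0,13.4],[0.085,0.4595,-0.4258,0.01,0,0,13.4],[0.085,0.4595,-0.4258,0.01,0,0,13.4],[0.085,0.4595,-0.4258,0.01,0,0,13.4],[0.085,0.4595,-0.4258,0.01,0,0,13.4]]'
python3 -c "
from h import *
go([.462,.0545,.22],Ro.from_euler('xyz',[180,0,2.5],degrees=True))"
```

```text
time: 1.3
tool_pos: [0.447, 0.0258, 0.2387]
tool_rot: [-3.137, 0.0, 0.055]
wrist_force: [1.2, -1.4, 0.9]
opening: 0.997
grasp_force: 0.0
t 1.3 shift mm [ 16.5 -27.7  18.8] turn [-0.24  0.01  0.63]
```

```bash
python3 -m jog '[[0.085,0.014,-0.022,0.0,0,0,0],[0.085,0.014,-0.022,0.0,0,0,0],[0.085,0.014,-0.022,0,0,0,0],[0.085,0.014,-0.022,0,0,0,0]]'
python3 - <<'E'
from h import *
go([.462,.0545,.22],Ro.from_euler('xyz',[180,0,2.5],degrees=True))
f=grab_frame("wrist");np.savez("w1.npz",**f);cv2.imwrite("pics/w1.png",f["img"][:,:,::-1])
w=cloud(f);q=w.reshape(-1,3);q=q[np.linalg.norm(q[:,:2]-[.462,.0545],axis=1)<.045]
for lo,hi in((.1,.115),(.06,.09),(.085,.099),(.042,.052),(.005,.045)):
    k=q[(q[:,2]>lo)&(q[:,2]<hi)]
    if len(k)>5: print(lo,len(k),k.mean(0).round(4),[np.round(x,2) for x in cv2.minAreaRect((k[:,:2]*1000).astype(np.float32))])
E
```

```text
time: 1.7
tool_pos: [0.4596, 0.0333, 0.2389]
tool_rot: [-3.128, 0.0, 0.064]
wrist_force: [-0.9, -0.3, 0.6]
opening: 0.995
grasp_force: 0.0
t 1.7 shift mm [  3.7 -20.7  19.2] turn [-0.79  0.03  1.19]
0.1 775 [0.465  0.0549 0.1114] [array([463.75,  54.92]), array([26.16, 25.37]), np.float64(1.12)]
0.06 276 [0.4812 0.0538 0.0764] [array([473.94,  46.96]), array([50.29, 24.46]), np.float64(49.83)]
0.085 926 [0.4699 0.0542 0.0957] [array([463.72,  55.22]), array([38.31, 38.08]), np.float64(2.47)]
0.042 363 [0.4778 0.0503 0.049 ] [array([464.2 ,  55.15]), array([43.73, 44.45]), np.float64(2.24)]
0.005 461 [0.4822 0.0514 0.0177] [array([467.98,  53.47]), array([87.33, 76.59]), np.float64(80.53)]
```

View pics/w1.png

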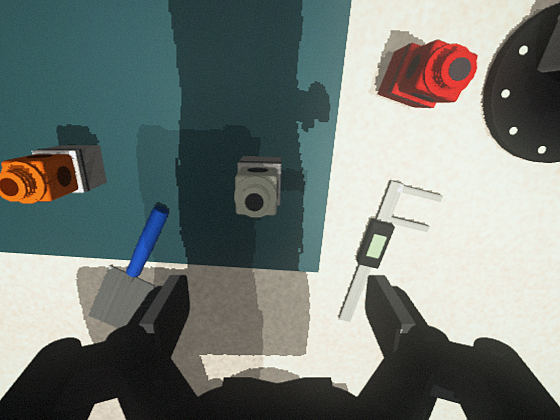

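The wrist picture shows the white fitting at (257,190), with orange at (30,180) and red at (450,65), so the choice holds. Its centre is about (0.463, 0.055), yaw 2.4°.

```bash
python3 -m jog '[[0.085,0,0,0,0,0,0],[0.085,0,0,0,0,0,0],[0.085,0,0,0,0,0,0]]'
python3 -c "
from h import *
go([.463,.0548,.22],Ro.from_euler('xyz',[180,0,2.4],degrees=True));o=get_obs();print(o['joint_pos'],o['joint_velocities'])"
```

```text
time: 2.05
tool_pos: [0.4601, 0.0337, 0.239]
tool_rot: [-3.127, -0.0, 0.065]
wrist_force: [-0.1, -0.2, 0.8]
opening: 0.999
grasp_force: 0.0
t 2.05 shift mm [  4.3 -20.5  19.3] turn [-0.81  0.    1.33]
[ 0.06409334  0.13530685 -0.15198106  1.28338897  0.01409566  3.14063493] [ 0.00288798  0.00275103  0.00290979  0.00090328 -0.0002799  -0.0005213 ]
```

```bash
python3 -m jog '[[0.085,0.0043,-0.0205,0.015,0,0,-88.7],[0.085,0.0043,-0.0205,0.015,0,0,-88.7],[0.085,0.0043,-0.0205,0.015,0,0,-88.7],[0.085,0.0043,-0.0205,0.015,0,0,-88.7],[0.085,0.0043,-0.0205,0.015,0,0,-88.7],[0.085,0.0043,-0.0205,0.015,0,0,-88.7],[0.085,0.0043,-0.0205,0.015,0,0,-88.7],[0.085,0.0043,-0.0205,0.015,0,0,-88.7],[0.085,0.0043,-0.0205,0.015,0,0,-88.7],[0.085,0.0043,-0.0205,0.015,0,0,-88.7],[0.085,0.0043,-0.0205,0.015,0,0,-88.7],[0.085,0.0043,-0.0205,0.015,0,0,-88.7]]'
python3 -c "
from h import *
go([.463,.0548,.22],Ro.from_euler('xyz',[180,0,92.4],degrees=True));o=get_obs();print(o['joint_pos'],o['joint_velocities'])"
```

```text
time: 3.25
tool_pos: [0.4631, 0.0549, 0.2242]
tool_rot: [-3.141, -0.014, 1.614]
wrist_force: [-0.0, -0.1, 0.7]
opening: 0.997
grasp_force: 0.0
t 3.25 shift mm [-0.1 -0.1  4.2] turn [-0.02 -0.81  0.09]
[ 0.10892815  0.14928811 -0.17302597  1.24786311  0.01408134  1.63623335] [ 1.66221000e-03 -3.47524537e-04  5.40390758e-05 -5.68851336e-05
 -1.09716568e-03  6.93968499e-02]
```

```bash
python3 -m jog '[[0.085,-0.0008,0,0.05,0,-0.8,0],[0.085,-0.0015,0,0.1,0,-0.8,0],[0.085,-0.0019,0,0.13,0,-0.8,0],[0.085,-0.0022,0,0.154,0,-0.8,0],[0.085,-0.0022,0,0.154,0,-0.8,0],[0.085,-0.0022,0,0.154,0,-0.8,0]]'
python3 -c "
from h import *
go([.463,.0548,.070],Ro.from_euler('xyz',[180,0,92.4],degrees=True))"
```

```text
time: 3.85
tool_pos: [0.4632, 0.0549, 0.0708]
tool_rot: [-3.141, -0.0, 1.613]
wrist_force: [0.9, 0.6, 0.8]
opening: 0.999
grasp_force: 0.0
t 3.85 shift mm [-0.1 -0.2  0.8] turn [-0.03 -0.01 -0.  ]
```

```bash
python3 -m jog '[[0.03,0,0,0,0,0,0],[0.03,0,0,0,0,0,0],[0.03,0,0,0,0,0,0],[0.03,0,0,0,0,0,0],[0.03,0,0,0,0,0,0],[0.03,0,0,0,0,0,0],[0.03,0,0,0,0,0,0],[0.03,0,0,0,0,0,0],[0.03,0,0,0,0,0,0],[0.03,0,0,0,0,0,0]]'
python3 -c "
from h import *
go([.463,.0548,.070],Ro.from_euler('xyz',[180,0,92.4],degrees=True));print(get_obs()['opening']*85.4)"
```

```text
time: 4.85
tool_pos: [0.4637, 0.055, 0.071]
tool_rot: [3.14, -0.0, 1.614]
wrist_force: [-1.0, -0.4, 8.7]
opening: 0.44
grasp_force: 63.5
t 4.85 shift mm [-0.2 -0.7  1. ] turn [ 0.07 -0.02  0.05]
37.58714593691881
```

```bash
python3 -m jog '[[0.03,0,0,-0.03,0,0,0],[0.03,0,0,-0.07,0,0,0],[0.03,0,0,-0.12,0,0,0],[0.03,0,0,-0.17,0,0,0],[0.03,0,0,-0.22,0,0,0],[0.03,0,0,-0.22,0,0,0],[0.03,0,0,-0.22,0,0,0]]'
cat >> h.py <<'E'
home=np.array([.5798,-.2565,.13]);az=np.radians(172.1)
zs=np.array([.5*np.cos(az),.5*np.sin(az),np.sqrt(.75)]);X=np.cross([0,0,1],zs);X/=np.linalg.norm(X);Y=np.cross(zs,X)
def mount(rim,ang):  # rim mm above collar, tool x at ang deg in X,Y
    a=np.radians(ang);x=X*np.cos(a)+Y*np.sin(a);z=-zs
    return home+zs*(rim+71)/1000, Ro.from_matrix(np.c_[x,np.cross(z,x),z])
E
python3 - <<'E'
from h import *
for a in(70,160):
    p,R=mount(100,a);print(a,p,R.as_euler("xyz",degrees=True));go(p,R)
print(get_obs()["opening"],get_obs()["grasp_force"])
E
```

```text
time: 5.55
tool_pos: [0.4635, 0.055, 0.2904]
tool_rot: [3.141, -0.0, 1.614]
wrist_force: [-0.0, 0.5, -6.1]
opening: 0.439
grasp_force: 68.2
70 [ 0.49511144 -0.24474849  0.27809034] [-168.82977057  -28.02432067  -30.69587726]
t 5.55 shift mm [-300.8   18.7   12.2] turn [-23.32  27.58 117.13]
160 [ 0.49511144 -0.24474849  0.27809034] [151.51876172  -9.84655194  64.60475924]
t 5.55 shift mm [-300.8   18.7   12.2] turn [-30.19   2.52  29.65]
0.4389095960443412 68.19567829370499
```

```bash
python3 -m jog '[[0.03,-0.3008,0.0187,0.0122,-30.2,2.5,29.7],[0.03,-0.3008,0.0187,0.0122,-30.2,2.5,29.7],[0.03,-0.3008,0.0187,0.0122,-30.2,2.5,29.7],[0.03,-0.3008,0.0187,0.0122,-30.2,2.5,29.7],[0.03,-0.3008,0.0187,0.0122,-30.2,2.5,29.7],[0.03,-0.3008,0.0187,0.0122,-30.2,2.5,29.7],[0.03,-0.3008,0.0187,0.0122,-30.2,2.5,29.7],[0.03,-0.3008,0.0187,0.0122,-30.2,2.5,29.7],[0.03,-0.3008,0.0187,0.0122,-30.2,2.5,29.7],[0.03,-0.3008,0.0187,0.0122,-30.2,2.5,29.7],[0.03,-0.3008,0.0187,0.0122,-30.2,2.5,29.7]]'
python3 - <<'E'
from h import *
p,R=mount(100,160);go(p,R);print(get_obs()["joint_pos"].round(3) if hasattr(get_obs()["joint_pos"],"round") else get_obs()["joint_pos"])
ims=[]
for n in("wrist","scene","top"):
    f=grab_frame(n);np.savez(n+"2.npz",**f);c=proj(f,home+.03*zs).astype(int);print(n,c)
    h=60 if n!="wrist" else 130
    u,v=np.clip(c[0],h,560-h),np.clip(c[1],h,420-h)
    ims.append(cv2.resize(f["img"][v-h:v+h,u-h:u+h],(400,400) if n=="wrist" else (200,200),interpolation=2))
im=np.hstack([ims[0],np.vstack(ims[1:])]);cv2.imwrite("pics/c2.png",im[:,:,::-1])
f=dict(np.load("wrist2.npz"));w=cloud(f);d=w-home;a=d@zs;r=np.linalg.norm(d-a[...,None]*zs,axis=-1)
m=(r<.03)&(np.abs(a)<.004);print("collar pts",m.sum())
for lo,hi in((.037,.043),(.004,.034)):
    m=(r<.02)&(a>lo)&(a<hi);uv=(d[m]@np.c_[X,Y]*1000).astype(np.float32);print(lo,len(uv))
    if len(uv)>10: print(uv.mean(0),cv2.minAreaRect(uv))
E
```

```text
time: 6.65
tool_pos: [0.495, -0.2437, 0.2778]
tool_rot: [2.646, -0.171, 1.128]
wrist_force: [1.0, -0.0, -4.8]
opening: 0.438
grasp_force: 68.8
t 6.65 shift mm [-0.8  0.7 -0.2] turn [-0.08  0.03  0.06]
[-0.571 -0.092 -0.428  0.753  0.211  1.538]
wrist [277 203]
scene [145 272]
top [451 193]
collar pts 1459
0.037 236
[-6.4122972  3.7755423] ((-5.968354225158691, 3.667236804962158), (21.229583740234375, 8.413236618041992), 67.66814422607422)
0.004 232
[-8.557475   6.2531285] ((-6.685605049133301, 8.17885971069336), (28.126747131347656, 10.498425483703613), 41.5350341796875)
```

View pics/c2.png

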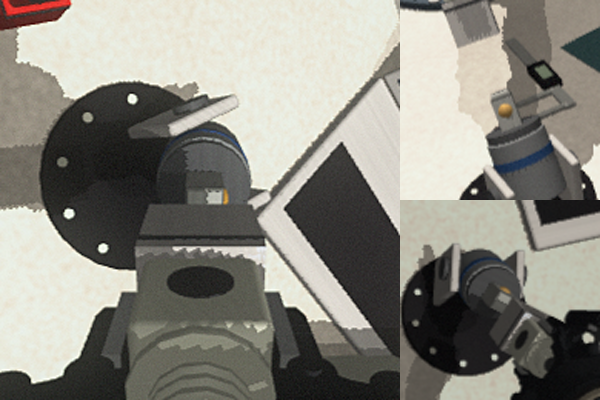

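The wrist crop shows the drive end at crop (207,188) with its edges parallel to the socket's to within a few degrees. The ball is at crop (225,197). I'll go in along the axis.

```bash
python3 -m jog '[[0.03,-0.0008,0.0007,0.02,0,0,0],[0.03,-0.0008,0.0007,0.04,0,0,0],[0.03,-0.0008,0.0007,0.056,0,0,0],[0.03,-0.0008,0.0007,0.056,0,0,0],[0.03,-0.0008,0.0007,0.056,0,0,0]]'
python3 - <<'E'
from h import *
p,R=mount(40,160);go(p,R);o=get_obs();print("axial",o["wrist_force"]@zs)
for n in("scene",):
    f=grab_frame(n);c=proj(f,home+.04*zs).astype(int);cv2.imwrite("pics/c3.png",cv2.resize(f["img"][c[1]-55:c[1]+55,c[0]-70:c[0]+70],(700,550),interpolation=2)[:,:,::-1])
E
```

```text
time: 7.3
tool_pos: [0.5226, -0.2495, 0.2298]
tool_rot: [2.646, -0.171, 1.127]
wrist_force: [-0.0, 0.9, -4.7]
opening: 0.437
grasp_force: 68.7
t 7.3 shift mm [ 0.9 -0.3  4.3] turn [-0.07  0.06 -0.01]
axial -4.029567419525202
```

View pics/c3.png

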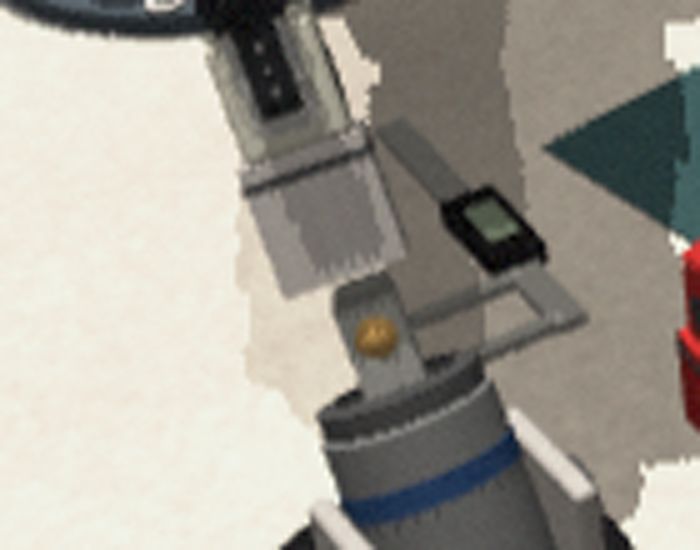

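```bash
python3 - <<'E'
from h import *
f=dict(np.load("scene2.npz"));c=proj(f,home+.04*zs).astype(int)
cr=lambda p:((proj(f,p)-c+[70,55])*5).round(0)
o=get_obs();R=Ro.from_euler("xyz",o["tool_rot"]).as_matrix();rim=o["tool_pos"]+.071*R[:,2]
print("rim-home in XYz",np.c_[X,Y,zs].T@(rim-home)*1000)
for s,ax in((1,0),(-1,0),(1,1),(-1,1)):
    n=s*R[:,ax];t=R[:,1-ax]
    if n@f["pose"][:3,2]<0:
        print("socket",s,ax,n@f["pose"][:3,2],[cr(rim+.022*n+k*.022*t) for k in(-1,0,1)],"drive tip",[cr(home+.04*zs+.009*n+k*.009*t) for k in(-1,0,1)],"ball",cr(home+.02*zs+.0125*n),"collar c",cr(home))
E
```

```text
rim-home in XYz [ 1.17078657  0.38595639 44.72132462]
socket -1 0 -0.2227402404383774 [array([288., 281.]), array([286., 291.]), array([282., 301.])] drive tip [array([330., 284.]), array([328., 288.]), array([328., 292.])] ball [338. 343.] collar c [392. 382.]
socket 1 1 -0.9683629952987304 [array([282., 301.]), array([344., 278.]), array([406., 255.])] drive tip [array([328., 292.]), array([352., 283.]), array([377., 274.])] ball [372. 337.] collar c [392. 382.]
```

```bash
sed -i 's/home=np.array.*;az/home=np.array([.5813,-.2558,.13]);az/' h.py; python3 - <<'E'
from h import *
p,R=mount(41,160);go(p,R)
E
```

```text
t 7.35 shift mm [2.2 0.  4.4] turn [-0.01  0.06 -0.01]
```

```bash
python3 -m jog '[[0.03,0.002,0,0.002,0,0,0],[0.03,0.002,0,0.004,0,0,0],[0.03,0.002,0,0.006,0,0,0],[0.03,0.002,0,0.008,0,0,0],[0.03,0.002,0,0.008,0,0,0]]'
python3 -c "
from h import *
p,R=mount(41,160);go(p,R);o=get_obs();print(Ro.from_euler('xyz',o['tool_rot']).inv().apply(o['wrist_force']),o['ft_torque'])"
```

```text
time: 7.85
tool_pos: [0.5274, -0.2485, 0.2227]
tool_rot: [2.646, -0.171, 1.126]
wrist_force: [-0.2, -0.6, -5.3]
opening: 0.432
grasp_force: 68.7
t 7.85 shift mm [ 0.4  0.7 -4.5] turn [-0.07  0.07 -0.03]
[-1.53999244 -2.38089389  4.53703467] [0.15903539 1.01135987 0.01122929]
```

```bash
python3 -m jog '[[0.03,0.0004,0.0004,0.002,0,0,0],[0.03,0.0004,0.0004,0.004,0,0,0],[0.03,0.0004,0.0004,0.006,0,0,0],[0.03,0.0004,0.0004,0.008,0,0,0],[0.03,0.0004,0.0004,0.008,0,0,0]]'
python3 -c "
from h import *
p,R=mount(28,160);go(p,R);o=get_obs();print(Ro.from_euler('xyz',o['tool_rot']).inv().apply(o['wrist_force']),o['ft_torque'])"
```

```text
time: 8.35
tool_pos: [0.532, -0.2489, 0.2161]
tool_rot: [2.646, -0.171, 1.127]
wrist_force: [0.2, -0.6, -4.9]
opening: 0.435
grasp_force: 68.7
t 8.35 shift mm [-0.   0.1  0.4] turn [-0.06  0.07 -0.03]
[-1.3324728  -1.91169157  4.39442414] [ 0.18442196  0.99496534 -0.06366706]
```

```bash
python3 -m jog '[[0.03,0,0,0.002,0,0,0],[0.03,0,0,0.004,0,0,0],[0.03,0,0,0.006,0,0,0],[0.03,0,0,0.006,0,0,0]]'
python3 -c "
from h import *
p,R=mount(20,160);go(p,R);o=get_obs();print(Ro.from_euler('xyz',o['tool_rot']).inv().apply(o['wrist_force']),o['ft_torque'])"
```

```text
time: 8.75
tool_pos: [0.5355, -0.2497, 0.2118]
tool_rot: [2.644, -0.171, 1.127]
wrist_force: [4.6, -3.4, -1.7]
opening: 0.439
grasp_force: 68.9
t 8.75 shift mm [-0.1 -0.9  2.9] turn [ 0.05  0.07 -0.01]
[-1.38327913  4.26613361  3.98433752] [-0.49362696 -0.34525002 -0.39624781]
```

```bash
python3 -m jog '[[0.03,0,-0.0004,0.002,0,0,0],[0.03,0,-0.0004,0.004,0,0,0],[0.03,0,-0.0004,0.006,0,0,0],[0.03,0,-0.0004,0.008,0,0,0],[0.03,0,-0.0004,0.01,0,0,0],[0.03,0,-0.0004,0.01,0,0,0]]'
python3 -c "
from h import *
p,R=mount(10,160);go(p,R);o=get_obs();print(Ro.from_euler('xyz',o['tool_rot']).inv().apply(o['wrist_force']),o['ft_torque'])"
```

```text
time: 9.35
tool_pos: [0.5404, -0.2504, 0.2031]
tool_rot: [2.643, -0.171, 1.127]
wrist_force: [8.5, -4.1, -2.6]
opening: 0.439
grasp_force: 68.4
t 9.35 shift mm [-0.  -0.8  2.9] turn [ 0.08  0.07 -0.01]
[-0.53198434  7.06034597  6.71877706] [-0.8285216  -1.00464362 -0.51540219]
```

```bash
python3 -m jog '[[0.03,0,0,0.002,0,0,0],[0.03,0,0,0.004,0,0,0],[0.03,0,0,0.006,0,0,0],[0.03,0,0,0.008,0,0,0],[0.03,0,0,0.01,0,0,0],[0.03,0,0,0.01,0,0,0]]'
python3 -c "
from h import *
p,R=mount(0,160);go(p,R);o=get_obs();print(Ro.from_euler('xyz',o['tool_rot']).inv().apply(o['wrist_force']),o['ft_torque'])"
```

```text
time: 9.95
tool_pos: [0.5452, -0.2508, 0.1936]
tool_rot: [2.644, -0.171, 1.127]
wrist_force: [14.9, -6.3, -11.1]
opening: 0.436
grasp_force: 67.7
t 9.95 shift mm [-0.  -0.2  2.3] turn [ 0.01  0.06 -0.01]
[-1.19668908  8.96133638 17.45365463] [-1.03599777 -1.43640511 -0.41631297]
```

```bash
python3 -m jog '[[0.03,0,0,0.001,0,0,0],[0.03,0,0,0.002,0,0,0],[0.03,0,0,0.002,0,0,0]]'
python3 -c "
from h import *
p,R=mount(0,160);go(p,R);o=get_obs();print(Ro.from_euler('xyz',o['tool_rot']).inv().apply(o['wrist_force']),o['ft_torque'])"
python3 -m jog '[[0.03,0,0,0.001,0,0,0],[0.03,0,0,0.001,0,0,0]]'
python3 -c "
from h import *
p,R=mount(0,160);go(p,R);o=get_obs();print(Ro.from_euler('xyz',o['tool_rot']).inv().apply(o['wrist_force']),o['ft_torque'])"
```

```text
time: 10.25
tool_pos: [0.5457, -0.2508, 0.1916]
tool_rot: [2.645, -0.171, 1.127]
wrist_force: [8.7, -4.3, -6.2]
opening: 0.438
grasp_force: 68.6
t 10.25 shift mm [0.  0.3 0.3] turn [-0.03  0.07 -0.02]
[-1.20477571  5.6018185  10.00744732] [-0.78447485 -0.77467674 -0.43946328]
time: 10.45
tool_pos: [0.546, -0.2509, 0.1913]
tool_rot: [2.645, -0.171, 1.126]
wrist_force: [-2.5, -2.7, 5.3]
opening: 0.439
grasp_force: 70.0
t 10.45 shift mm [ 0.1  0.2 -0.1] turn [-0.02  0.09 -0.03]
[-2.54998001  1.84051598 -5.61093307] [-0.42698515  0.17410995 -0.27644873]
```

```bash
python3 -m jog '[[0.03,0,0,0.0007,0,0,0],[0.03,0,0,0.0007,0,0,0]]'
python3 - <<'E'
from h import *
p,R=mount(0,160);go(p,R);o=get_obs();print(Ro.from_euler('xyz',o['tool_rot']).inv().apply(o['wrist_force']))
f=grab_frame("scene");c=proj(f,home+.03*zs).astype(int);cv2.imwrite("pics/c4.png",cv2.resize(f["img"][c[1]-55:c[1]+55,c[0]-70:c[0]+70],(700,550),interpolation=2)[:,:,::-1])
E
```

```text
time: 10.65
tool_pos: [0.546, -0.251, 0.1912]
tool_rot: [2.645, -0.171, 1.126]
wrist_force: [-15.2, -0.4, 17.9]
opening: 0.439
grasp_force: 72.0
t 10.65 shift mm [ 0.2  0.1 -0.2] turn [ 0.    0.1  -0.04]
[ -3.74792683  -2.9125142  -22.95802283]
```

View pics/c4.png

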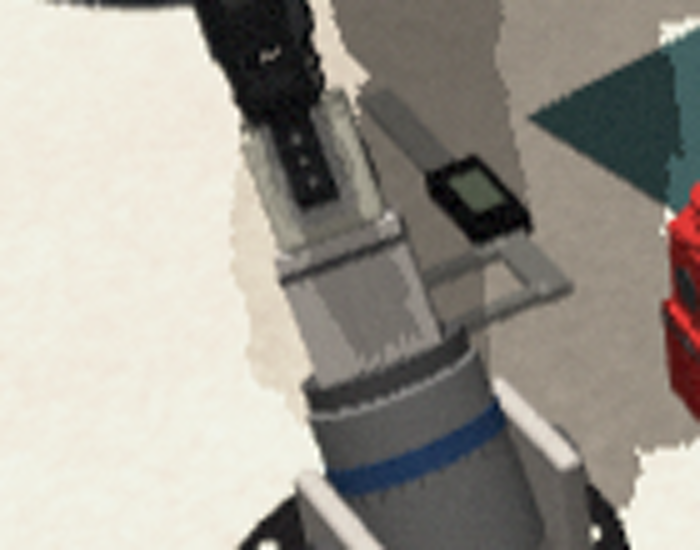

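The picture shows the socket's rim flat on the dark collar at (375,370), and the push has stiffened as it should when home. I'll relax, open and back out.

```bash
python3 -m jog '[[0.03,0,0,-0.0009,0,0,0],[0.03,0,0,-0.0009,0,0,0],[0.085,0,0,-0.0009,0,0,0],[0.085,0,0,-0.0009,0,0,0],[0.085,0,0,-0.0009,0,0,0],[0.085,0,0,-0.0009,0,0,0],[0.085,0,0,-0.0009,0,0,0],[0.085,0,0,-0.0009,0,0,0],[0.085,0,0,-0.0009,0,0,0],[0.085,0,0,-0.0009,0,0,0]]'
```

```text
time: 11.7
tool_pos: [0.5458, -0.2507, 0.1912]
tool_rot: [2.645, -0.171, 1.127]
wrist_force: [-0.3, -0.2, 0.3]
opening: 0.999
grasp_force: 0.0
```

```bash
python3 -m jog '[[0.085,0,0,-0.01,0,0,0],[0.085,0,0,-0.03,0,0,0],[0.085,0,0,-0.06,0,0,0],[0.085,0,0,-0.1,0,0,0],[0.085,0,0,-0.14,0,0,0],[0.085,0,0,-0.14,0,0,0],[0.085,0,0,-0.14,0,0,0]]'
python3 - <<'E'
from h import *
fs=[]
for n in("scene","top"):
    f=grab_frame(n);w=cloud(f);d=w-home;a=d@zs;r=np.linalg.norm(d-a[...,None]*zs,axis=-1)
    m=(r<.02)&(a>.1)&(a<.125)
    q=d[m];print(n,m.sum(),"axial pct",np.percentile(a[m]*1000,[50,90,98]).round(1),"centre XY",(q.mean(0)@np.c_[X,Y]*1000).round(1))
    c=proj(f,home+.05*zs).astype(int);h=60;u,v=np.clip(c[0],h,560-h),np.clip(c[1],h,420-h);fs.append(cv2.resize(f["img"][v-h:v+h,u-h:u+h],(400,400),interpolation=2))
cv2.imwrite("pics/c5.png",np.hstack(fs)[:,:,::-1])
E
```

```text
time: 12.4
tool_pos: [0.4765, -0.2412, 0.314]
tool_rot: [2.643, -0.171, 1.126]
wrist_force: [-0.2, -0.3, -0.4]
opening: 0.996
grasp_force: 0.0
scene 90 axial pct [105.7 110.  110.6] centre XY [3.4 7.2]
top 216 axial pct [110.3 112.4 113.5] centre XY [ 0.6 -0.5]
```

View pics/c5.png

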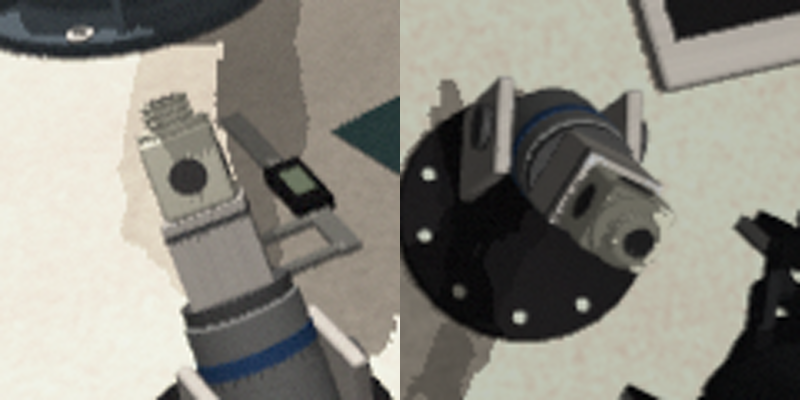

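Both views show the fitting standing free, with its rim on the collar (scene crop (235,300)). Depth puts its neck top about 110 mm out along the spindle's axis, as it should be, and the robot is clear. I'll hand it in.

```bash
python3 -c "
from bench import *
print(finish_job())"
```

```text
the job is handed in; nothing more can be done
None
```

The white fitting is on the drive with its rim home on the collar, pushed home with no more than about 25 N, then released and handed in at about 12.5 s; I took the spring ball's click from the force readings and touched nothing else.

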